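Run the phone disinfecting cabinet by hand

ROBOT

A 6-joint arm with a two-finger parallel gripper is mounted at the origin on the work surface. World frame = base frame: x ahead of the robot, y to its left, z up, the work surface at z = 0. Lengths are in m, angles in rad, forces in N, time in s.
With the tool pointing down it reaches from about 0.225 to 0.875 m from the base axis. Payload 3.4 kg.
Tool frame: the origin (TCP) lies between the finger pads; the fingertips stand 8 mm ahead of it and the grasp point (between the pads) lies 11 mm behind it; z points along the fingers, y is the line along which they close (so a half turn about z gives the same grasp; the last joint's range is limited). The gripper opens to 85 mm and grips with 20 to 120 N. Pads are 22 mm wide; open, the fingers measure 114 mm over their backs; the gripper's body (76 mm by 85 mm) begins 54 mm behind the grasp point. The pads swing forward as they close: fully open they stand 13 mm farther back than shut.
Start: joints at [-1.388, 0.276, 1.505, -0, 1.361, -0.121], TCP at [0.172, -0.549, 0.239] pointing down, gripper open.
Joint ranges: [-2.89, 2.89], [-0.75, 2.08], [0.22, 2.7], [-1.18, 4.32], [0.11, 2.71], [-2.7, 2.7]. Speed limits (rad/s): [2.57, 2.57, 3.14, 3.14, 3.14, 3.14].

INTERFACE

Orientations are given as a unit quaternion [w, x, y, z].
In Python, from rig import manip, optics, finder gives the robot as it stands.
- The arm moves only by the tool servo_tool, never from a script. Its argument "increments" is a list of rows, each a list of 7 numbers: the shift along the tool's x, y, z in cm, then the turn, a rotation vector about the tool's x, y, z in degrees, then the closure, from -1 (fully open) to 1 (shut). In form: [[x, y, z, rx, ry, rz, gripper], ...]. A call has exactly 5 rows; each row shifts and turns the commanded pose from where the row before left it, along the tool's axes as they then stand; what a row does not reach is not made up. A row lasts 1/10 s, in which the tool goes at most 50 mm and 8.59 degrees, less where a joint would pass 70% of its speed; a pose out of reach is approached as far as the arm can. A call is refused whole if a number of a shift passes 5 or a number of a turn 8.59, either way. A call with a gripper value outside its range is refused whole. The fingers move at their own pace and stop on an object; "squeeze" is the grip in N (left out, the last holds). Time passes only in rows, so rows that do not move let the fingers close, or fill a call up. It gives the time, the measured TCP pose, the force, the opening and the grip force at its end, in the units of the state.
- manip.get_state(): the state, without advancing time (a new reading comes with each control period).
- optics.get_image(name): name is "scene" or "top"; returns the picture (480x640x3 uint8, red, green, blue); there is no depth.
- optics.get_calibration(name): a dict with "fov_y" (degrees; the focal length in pixels is half the picture's height over the tangent of half this angle, whatever the lens; pixels are square), "cx", "cy" (the principal point, pixels), "dist_coeffs" ([k1, k2, p1, p2, k3] as OpenCV has them; the pictures are not rectified), "world_to_cam" (4x4, takes a point from world to camera coordinates). Camera axes: x right, y down, z forward; pixel columns grow to the right and rows downward; lengths in m; the calibration is good to about 2 mm. A picture is of the moment at which its call begins. get_calibration takes no time and is no camera call.
- manip.sign_off(): hands the job in; it is judged then, once.
Trained networks look in the newest picture that a camera, given by its name, has taken for a name from the list of things; names that differ only in an ending like _2 or _b are one class to them, and where a whole thing is asked for, a point or a joint stands for the part that bears it (a point fixed in the world has none). Each returns a list of dicts, best first, with "p" (0 to 1); they miss things now and then, are a little off and sometimes report something else, mostly with a low value. They report only what shows in the picture. A call takes as long as a camera call. They do not tell look-alikes from the thing itself.
- finder.silhouettes(label, camera): "region" (480x640 bool, what is visible of it) and "box" ([centre column, centre row, width, height] in pixels, round what is visible of it).
- finder.tip_of(label, camera): "at" ([column, row] in pixels: a listed point, or the origin of a listed thing).
The state is a dict: "clock": time; "qpos": joint angles; "qd": joint speeds; "effort": joint torques, N m; "position": TCP position; "ee_rot": TCP orientation; "contact_force": force on the tool from outside, world axes, zero at the start; "moment": the same for the moment, N m; "width": finger opening in m; "gripper_force": force on a finger pad.
Only numpy, scipy, OpenCV 4.12 (cv2) and the standard library are available. Lean on these libraries where they do the work, as an engineer would, in place of code of your own. Each camera call takes 0.05 s, during which the arm holds its last target. There are 200 camera calls.

TASK

Close the clear sash of the phone disinfecting cabinet fully by its handle, then turn the spring-return wing dial on the timer box clockwise past its first two clicks to the third. Keep holding the dial there: the lamps only run while it is held, so finish with the gripper still holding the dial at the third click and do not let go. Leave the round fan knob and the other things on the table alone.

Things in the scene. Friction and masses are not known exactly. Their poses are not given: they have to be found in the camera images.
- cabinet: Grey metal cabinet, 300 mm wide (its y), 170 mm high, reaching 220 mm back (+x) from its open front, fixed to the table. Origin on the table under the middle of the sash; its -x faces the robot. Two aluminium sash guides 290 mm high, 30 x 16 mm, stand at y = +-142 mm. It stands at differing places and yaws.
- sash_handle (a point): Centre of the sash's handle: level round steel bar, 12 mm thick, 132 mm long along the cabinet's y, on two 12 mm posts at y = +-60 mm, (this point has the cabinet's axes), straight above the sash (clear panel in an aluminium frame 12 mm thick) with 36 mm free below the bar. 225 mm above the table when shut, plus the sash joint's value. Nothing stands near it in front, behind or above.
- sash (a joint): Height of the sash above fully shut, in m: 0 = shut on the sill, up to 0.110 raised. Starts between 0.05 and 0.10. It stays where it is left; moving it takes about 3 N downwards and 13 N upwards, a little more when fast. Hard stop at 0.
- timer: Timer box, grey, 120 x 120 mm, 60 mm high, fixed to the table to the left or right in front of the cabinet, with a wing dial on its top (the other box has a plain round knob). Origin on the table under its centre, which is also the dial's upright axis; yaw varies. Marks on its top show the rest position and the three clicks.
- dial_grip (a point): On the dial's upright axis, 94 mm above the table, where to grip. Dial: black disc 56 mm across, top at 68 mm, with an upright wing 54 mm long, 14 mm thick, top at 102 mm, white line on its pointing half. The point turns with it: x along the wing to the pointing end, y across. At rest it points 0.6 rad anticlockwise (from above) of the timer's x axis, at the third click 0.6 rad clockwise.
- dial (a joint): Angle of the wing dial in rad: 0 at rest, growing clockwise from above. Clicks (detents) at 0.4, 0.8 and 1.2, stop at 1.3. A spring turns it back to 0 from any click when let go; its torque grows from 0.09 N m at rest to 0.16 N m at the third click, the clicks add or take up to 0.08 N m.
- fan_box: Fan control box, the same grey box as the timer (120 x 120 x 60 mm), fixed, on the other side. Origin on the table under its centre. Not to be used.
- fan_knob (a joint): Angle in rad of the plain round black knob (38 mm across, 22 mm high) on the fan control box; starts anywhere from -1 to 1 and must stay as it is.
- fan_mark (a point): Point on the rim of the fan knob, 19 mm from its axis, 82 mm above the table: the end of its white line. It moves when the knob is turned.
- phone: Loose phone with a paper tag, 146 x 70 x 9 mm, lying on the table; bystander. Origin at the centre of its underside.
- pen_cup: Black open cup, 76 mm across, 90 mm high; loose bystander. Origin at the centre of its underside.
- card_tray: Open cardboard tray, 160 x 200 x 70 mm; loose bystander. Origin at the centre of its underside.
Mind the look-alikes: they are no part of the job. What is shaped like the timer but red or yellow is not meant.

How it is judged:
On the way, in this order (a step that is already met when the one before it is completed fails the run):
1. the sash is fully shut, the dial still at rest (value of joint sash below 0.006 m and value of joint dial below 0.2 rad), for 0.2 s.
2. the dial is held at the third click by the gripper, the sash shut (value of joint dial above 1.05 rad and contact force between the fingers and dial above 0.5 N and value of joint sash below 0.006 m), for 0.3 s.
At the end, for the whole second after the job is handed in: The sash is shut to within 6 mm, and the gripper's fingers hold the wing dial at its third click (above 1.05 rad) through the last second (all of step 2); the arm keeps its last pose, push and grip.
It fails at once if the dial is turned while the sash is still open (value of joint dial above 0.3 rad and value of joint sash above 0.012 m).
It fails at once if the fan knob is turned (its mark moves over 8 mm) (distance of fan_mark from where it was at the start of the episode above 0.008 m).
It fails at once if a bystander is pushed more than 30 mm (distance of any of phone, pen_cup, card_tray from where it was at the start of the episode above 0.03 m).
It also fails if it takes over 43 s, if anything falls off the work surface, if the arm or the gripper's body presses on something with over 40 N, if the wrist force passes 120 N, or if a joint passes its speed limit or range.

## Working session

There is one attempt and no reset: what is moved stays moved. The work goes in short steps, Python scripts to look and compute and a tool call to move; the robot and the scene stay as the last step left them, time stands still between calls to the robot, and variables do not carry over. Pictures are saved under pics/ and viewed, at most 10 in all, crops included, and the job is handed in when it is done.

Besides the shell and the picture viewer there is one more tool, called after "Call:" as a command line: name --pt "numbers of a row" for each row, then --argument value for the rest. servo_tool: Moves the arm, as the interface text tells. Its arguments: {"type":"object","properties":{"increments":{"type":"array","items":{"type":"array","items":{"type":"number"}}},"squeeze":{"type":"number"}},"required":["increments"]}

```bash
mkdir -p pics
cat > h.py <<'E'
import numpy as np, cv2
from rig import manip, optics, finder
def cal(n):
    c=optics.get_calibration(n); f=240/np.tan(np.radians(c["fov_y"])/2)
    return np.array([[f,0,c["cx"]],[0,f,c["cy"]],[0,0,1.]]),np.array(c["dist_coeffs"],float),np.array(c["world_to_cam"])
def ray(n,uv):
    K,d,T=cal(n); p=cv2.undistortPoints(np.array([[uv]],float),K,d)[0,0]
    R=T[:3,:3]; return -R.T@T[:3,3], R.T@np.array([p[0],p[1],1.])
def atz(n,uv,z):
    o,v=ray(n,uv); return o+v*(z-o[2])/v[2]
def tri(a,b):
    (o1,v1),(o2,v2)=a,b
    s=np.linalg.lstsq(np.c_[v1,-v2],o2-o1,rcond=None)[0]
    p,q=o1+s[0]*v1,o2+s[1]*v2; return (p+q)/2,np.linalg.norm(p-q)
def proj(n,P):
    K,d,T=cal(n); return cv2.projectPoints(np.array(P,float).reshape(-1,3),cv2.Rodrigues(T[:3,:3])[0],T[:3,3],K,d)[0][:,0]
def save(n,name):
    im=optics.get_image(n); cv2.imwrite("pics/"+name,im[:,:,::-1]); return im
E
python3 - <<'E'
from h import *
np.set_printoptions(precision=3,suppress=True)
for c in("scene","top"):
    save(c,c+"0.png")
    print(c,cal(c)[2][:3].tolist())
    for l in("sash_handle","timer","dial_grip","fan_box","fan_mark","cabinet","phone","pen_cup","card_tray"):
        print(l,[(round(d["p"],2),np.round(d["at"]).tolist()) for d in finder.tip_of(l,c)[:3]])
s=manip.get_state();print(s)
E
```

```text
scene [[0.5512308905737242, 0.8343525937601091, -0.0005045424429305122, -0.2743402278098931], [0.6943395633591194, -0.45906376172900853, -0.5542138877919599, -0.19437866993814554], [-0.4626414119288996, 0.3051494911563677, -0.8323741418469486, 1.8237932712317733]]
sash_handle []
timer [(0.96, [351.0, 180.0]), (0.63, [427.0, 192.0]), (0.62, [387.0, 227.0])]
dial_grip [(0.82, [431.0, 167.0]), (0.76, [501.0, 202.0]), (0.55, [392.0, 206.0])]
fan_box [(0.73, [228.0, 315.0])]
fan_mark [(0.63, [220.0, 302.0])]
cabinet [(0.66, [388.0, 211.0]), (0.59, [446.0, 255.0])]
phone [(0.56, [317.0, 270.0])]
pen_cup [(0.93, [447.0, 254.0])]
card_tray [(0.95, [199.0, 422.0])]
top [[0.0013501936491829482, -0.9999420583312553, 0.010679745191828158, 0.01337049583768206], [-0.9992969756217192, -0.0017493010984427199, -0.0374498926427331, 0.42796116329956724], [0.037466404823454216, -0.010621672463395682, -0.9992414365826136, 1.8475429887698693]]
sash_handle [(0.58, [344.0, 154.0])]
timer [(0.91, [151.0, 183.0]), (0.86, [173.0, 253.0]), (0.66, [232.0, 239.0])]
dial_grip [(0.69, [226.0, 309.0]), (0.57, [164.0, 252.0]), (0.56, [141.0, 182.0])]
fan_box [(0.72, [403.0, 244.0])]
fan_mark [(0.67, [412.0, 232.0]), (0.45, [404.0, 243.0])]
cabinet [(0.79, [339.0, 173.0])]
phone [(0.74, [319.0, 237.0])]
pen_cup [(0.7, [207.0, 183.0])]
card_tray [(0.71, [463.0, 176.0]), (0.45, [345.0, 158.0]), (0.25, [337.0, 174.0])]
{'clock': 1.0, 'qpos': array([-1.388,  0.276,  1.505,  0.   ,  1.361, -0.121]), 'qd': array([-0.   , -0.   , -0.   ,  0.001,  0.001,  0.001]), 'effort': array([  0.001, -41.666, -24.611,  -0.   ,   0.   ,   0.   ]), 'position': array([ 0.172, -0.549,  0.239]), 'ee_rot': array([0.   , 0.988, 0.151, 0.   ]), 'contact_force': array([ 0.662, -0.225,  0.034]), 'moment': array([-0.028, -0.025, -0.03 ]), 'gripper_force': 0.0, 'width': 0.08539517341124105}
```

View pics/scene0.png

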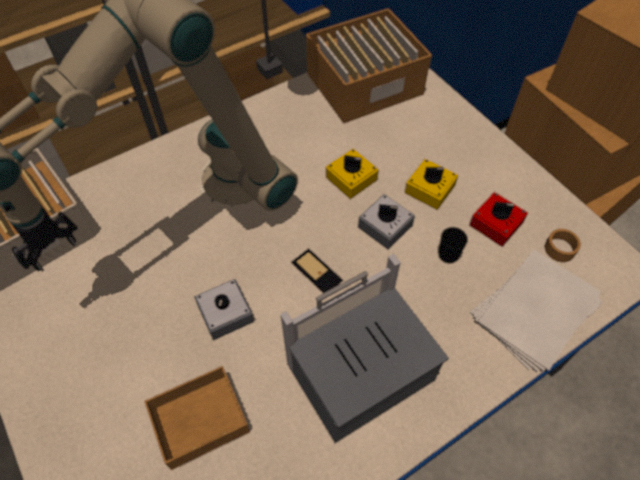

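View pics/top0.png

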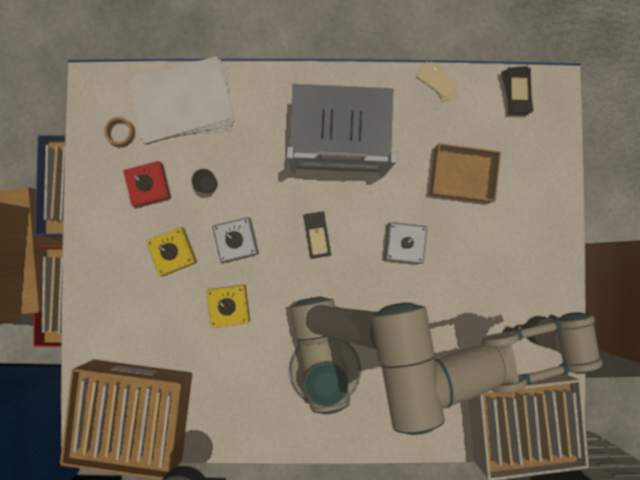

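Candidates for the timer are: grey wing-dial box (scene 388,215 / top 235,240), yellow boxes (scene 352,170 and 432,182 / top 170,252 and 227,305), red box (scene 500,215 / top 147,184), and the round-knob fan box (scene 223,305 / top 405,243). By the description I choose the grey wing-dial box. The sash handle is at scene (341,288), top (340,158). Next I check the choice in a close crop.

Run:
```python
from h import *
a=cv2.imread("pics/scene0.png");b=cv2.imread("pics/top0.png")
r=lambda i,x,y,w,h:cv2.resize(i[y:y+h,x:x+w],(400,300),interpolation=cv2.INTER_CUBIC)
cv2.imwrite("pics/crop.png",np.vstack([np.hstack([r(a,348,190,80,60),r(b,195,210,80,60)]),np.hstack([r(a,276,250,140,105),r(b,270,115,140,105)])]))
np.set_printoptions(precision=4,suppress=True)
print(tri(ray("scene",(388,206.)),ray("top",(235,240))))
for c in("scene","top"):
  for l in("sash","sash_handle","dial"):
    for d in finder.silhouettes(l,c)[:4]: print(c,l,round(d["p"],2),np.round(d["box"],1))
```

```text
(array([0.4137, 0.2776, 0.1044]), np.float64(0.01096550712881925))
scene sash 0.78 [342.  304.2  98.3  70. ]
scene sash_handle 0.78 [341.1 302.   98.6  73. ]
scene dial 0.83 [500.  211.1  22.3  18.3]
scene dial 0.79 [387.2 214.3  20.4  19.3]
scene dial 0.78 [434.5 175.9  20.3  16.3]
scene dial 0.72 [352.1 164.3  14.6   8.8]
top sash 0.68 [341.8 159.9  97.   17.4]
top sash_handle 0.82 [342.  161.   92.4  22.6]
top dial 0.84 [144.1 181.9  21.1  12.6]
top dial 0.59 [226.8 307.9  17.9  14.1]
top dial 0.54 [234.4 241.3  17.2  17.5]
top dial 0.48 [168.1 252.9  20.6  18. ]
```

View pics/crop.png

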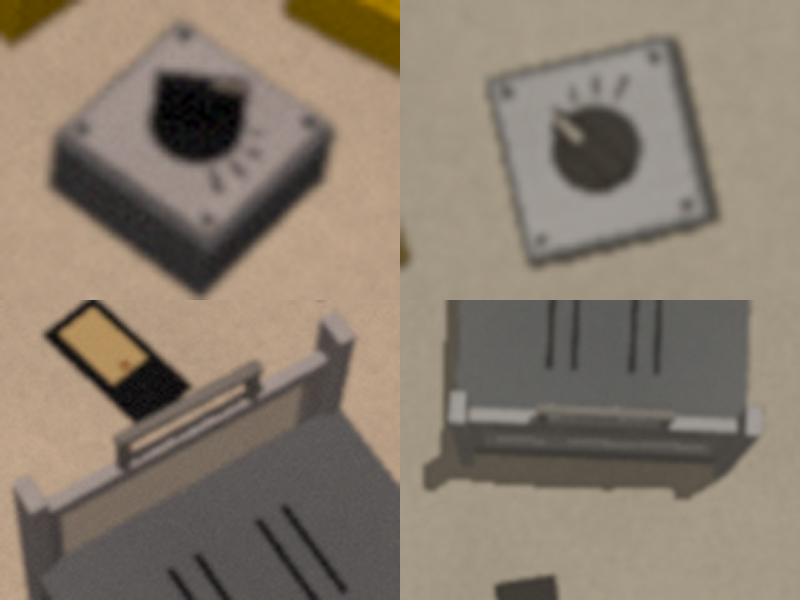

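The crop confirms a grey box with a black wing dial, white line and click marks; screws in top at ~(216.4,228.4), (246,221.4), (252.4,251), (223.2,258). The handle bar runs scene (318,301)–(367,276), top (319,156)–(365,158); guide tops in top at (290,152) and (393.5,157).

Run:
```python
from h import *
np.set_printoptions(precision=4,suppress=True)
sc=[atz("top",p,.06) for p in((216.4,228.4),(246,221.4),(252.4,251),(223.2,258))]
print("timer",np.mean(sc,0)); 
for a,b in((3,0),(2,1)): d=sc[b]-sc[a];print(np.arctan2(d[1],d[0]))
for a,b in((1,0),(2,3)): d=sc[b]-sc[a];print(np.arctan2(-d[0],d[1]))
t=np.mean(sc,0);print("scene proj grip",proj("scene",[t[0],t[1],.068]),"disc center")
sc2=[atz("scene",(348+x/5,190+y/5),.06) for x,y in((184,33),(310,122),(208,218),(83,129))];print("timer scene",np.mean(sc2,0))
print("handle",tri(ray("scene",(318,302)),ray("top",(319,156.5))),tri(ray("scene",(367,276.5)),ray("top",(365,158))))
def g(u,v,z):return atz("top",(u,v),z)
L,R=g(290,152,.29),g(393.5,157,.29);print("guides top",L,R,np.linalg.norm(L-R),(L+R)/2,np.arctan2(L[0]-R[0],L[1]-R[1]))
G=[(276+33/2.857,250+190/2.857),(276+338/2.857,250+22/2.857)]
L2,R2=[atz("scene",p,.29) for p in G];print("scene",L2,R2,np.linalg.norm(L2-R2))
```

```text
timer [0.4129 0.2807 0.06  ]
0.23355824114340665
0.21873186125877409
0.23393764753314109
0.23715652223221048
scene proj grip [[385.5593 212.9958]] disc center
timer scene [0.4168 0.2848 0.06  ]
handle (array([ 0.6251, -0.0285,  0.2001]), np.float64(0.10781733532228466)) (array([ 0.6508, -0.0535,  0.3723]), np.float64(0.11296752771730398))
guides top [0.6451 0.0999 0.29  ] [ 0.6325 -0.1826  0.29  ] 0.28270821233080456 [ 0.6388 -0.0413  0.29  ] 0.04464131706644043
scene [ 0.6358 -0.1772  0.29  ] [0.6442 0.1054 0.29  ] 0.2826851396638906
```

Run:
```python
from h import *
np.set_printoptions(precision=4,suppress=True)
print("handle",tri(ray("scene",(318,302)),ray("top",(365,158))),tri(ray("scene",(367,276.5)),ray("top",(319,156.5))))
from scipy.spatial.transform import Rotation as R
s=manip.get_state();q=s["ee_rot"];print(R.from_quat(np.r_[q[1:],q[0]]).as_matrix())
```

```text
handle (array([ 0.6341, -0.1025,  0.2747]), np.float64(0.008045251581042384)) (array([0.6394, 0.0256, 0.2725]), np.float64(0.01180126054700934))
[[ 0.9542  0.2991  0.    ]
 [ 0.2991 -0.9542 -0.    ]
 [-0.      0.     -1.    ]]
```

Handle is at about (0.637,-0.038,0.274), cabinet yaw -0.04; timer at (0.414,0.282), yaw 0.23. I'll go above the handle with shut fingers.

Call:
servo_tool --pt "0 0 -4 0 0 6.5 1" --pt "0 0 -4 0 0 6.5 1" --pt "0 0 -4 0 0 6.5 1" --pt "3.2 -3.8 0 0 0 0 1" --pt "3.2 -3.8 0 0 0 0 1" --squeeze 60

```text
clock: 1.8
position: [0.2391, -0.4757, 0.3606]
ee_rot: [0.002, 1.0, -0.02, 0.001]
contact_force: [1.1, 0.4, 0.2]
width: 0.013
gripper_force: 0.0
```

Call:
servo_tool --pt "3.2 -3.8 0 0 0 0 1" --pt "3.2 -3.8 0 0 0 0 1" --pt "3.2 -3.8 0 0 0 0 1" --pt "3.2 -3.8 0 0 0 0 1" --pt "3.2 -3.8 0 0 0 0 1"

```text
clock: 2.3
position: [0.4066, -0.2894, 0.3596]
ee_rot: [0.0, 1.0, -0.018, 0.0]
contact_force: [0.4, -0.2, 0.2]
width: 0.0001
gripper_force: 0.0
```

Call:
servo_tool --pt "3.2 -3.8 0 0 0 0 1" --pt "3.2 -3.8 0 0 0 0 1" --pt "3.2 -3.8 0 0 0 0 1" --pt "3.2 -3.8 0 0 0 0 1" --pt "0 0 0 0 0 0 1"

```text
clock: 2.8
position: [0.5425, -0.1389, 0.3586]
ee_rot: [-0.002, 1.0, -0.015, 0.001]
contact_force: [-0.1, -0.2, 0.7]
width: -0.0
gripper_force: 0.0
```

```bash
cat > rel.py <<'E'
import sys
from h import *
from scipy.spatial.transform import Rotation as R
np.set_printoptions(precision=4,suppress=True)
def rel(P,yaw):
    s=manip.get_state();q=s["ee_rot"];M=R.from_quat(np.r_[q[1:],q[0]]).as_matrix()
    a=np.degrees((np.arctan2(M[1,0],M[0,0])-yaw+np.pi/2)%np.pi-np.pi/2)
    print("t",s["clock"],"pos",s["position"],"tilt",M[:,2],"d_cm",100*M.T@(np.array(P)-s["position"]),"turn",a,"F",s["contact_force"],"w",s["width"],s["gripper_force"],"q",s["qpos"])
    return M
E
python3 -c "
from rel import *
rel([.637,-.038,.35],-.04)
save('scene','s1.png');save('top','t1.png')
a=cv2.imread('pics/scene0.png')
a=cv2.imread('pics/s1.png');b=cv2.imread('pics/t1.png')
r=lambda i,x,y,w,h:cv2.resize(i[y:y+h,x:x+w],(400,400),interpolation=cv2.INTER_CUBIC)
cv2.imwrite('pics/c1.png',np.hstack([r(a,280,210,130,130),r(b,275,95,130,130)]))"
```

```text
t 2.8 pos [ 0.5425 -0.1389  0.3586] tilt [ 0.0017  0.0031 -1.    ] d_cm [  9.1544 -10.3585   0.9086] turn 0.6211790633236274 F [-0.1453 -0.1601  0.6965] w -4.2303440011171126e-05 0.0 q [-0.3772  0.2105  1.3061  0.0035  1.6246  1.2229]
```

View pics/c1.png

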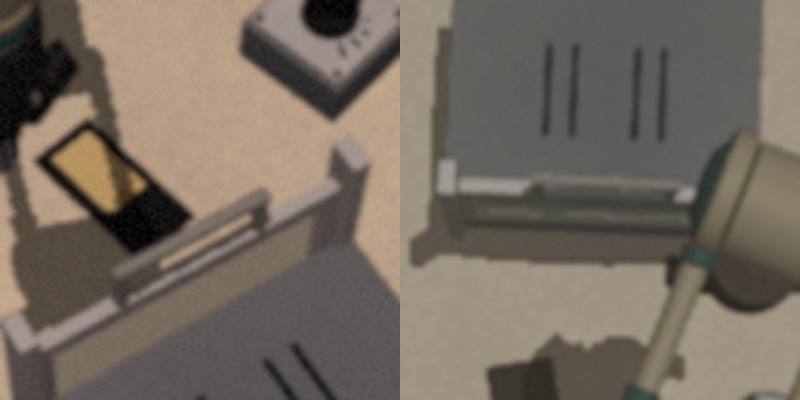

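The gripper is still left of the handle in the scene view; the bar is at scene (318,299)–(366,274) as before. I continue to above it.

Call:
servo_tool --pt "3.05 -3.45 0 0 0 0 1" --pt "3.05 -3.45 0 0 0 0 1" --pt "3.05 -3.45 0 0 0 0.6 1" --pt "0 0 0 0 0 0 1" --pt "0 0 0 0 0 0 1"

```text
clock: 3.4
position: [0.6339, -0.0448, 0.3588]
ee_rot: [0.001, 1.0, -0.024, -0.001]
contact_force: [0.2, 0.5, -0.6]
width: 0.0001
gripper_force: 0.0
```

```bash
python3 -c "
from rel import *
rel([.637,-.038,.30],-.04)
save('scene','s2.png');save('top','t2.png')
a=cv2.imread('pics/s2.png');b=cv2.imread('pics/t2.png')
r=lambda i,x,y,w,h:cv2.resize(i[y:y+h,x:x+w],(400,400),interpolation=cv2.INTER_CUBIC)
cv2.imwrite('pics/c2.png',np.hstack([r(a,280,210,130,130),r(b,275,95,130,130)]))"
```

```text
t 3.4 pos [ 0.6339 -0.0448  0.3588] tilt [-0.0016 -0.001  -1.    ] d_cm [ 0.2869 -0.6981  5.8772] turn -0.4219468300386902 F [ 0.2219  0.4889 -0.6003] w 0.00013089801908131572 0.0 q [-0.1792  0.3352  1.1312 -0.0013  1.6766  1.4388]
```

View pics/c2.png

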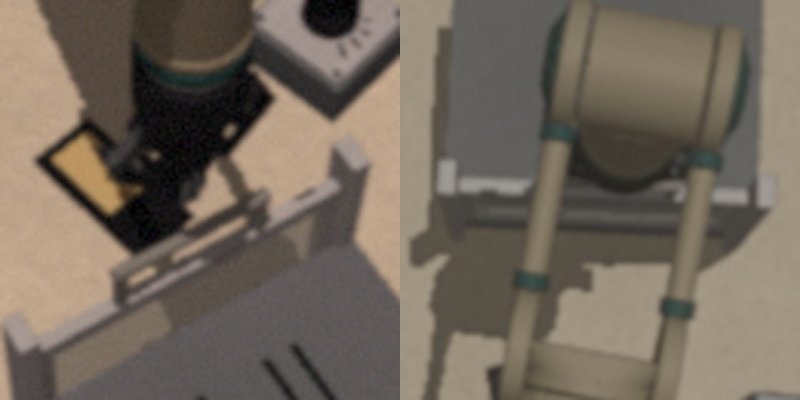

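The fingertips (crop 190,190) sit over the middle of the bar. I descend.

Call:
servo_tool --pt "0.3 -0.5 2 0 0 0 1" --pt "0 0 2 0 0 0 1" --pt "0 0 1 0 0 0 1" --pt "0 0 1 0 0 0 1" --pt "0 0 1 0 0 0 1"

```text
clock: 4.0
position: [0.6367, -0.0402, 0.2904]
ee_rot: [0.001, 1.0, -0.024, 0.0]
contact_force: [-2.4, -1.4, 5.2]
width: 0.0001
gripper_force: 2.4
```

Call:
servo_tool --pt "0 0 1 0 0 0 1" --pt "0 0 1 0 0 0 1" --pt "0 0 0.5 0 0 0 1" --pt "0 0 0.5 0 0 0 1" --pt "0 0 0.5 0 0 0 1"

```text
clock: 4.5
position: [0.6379, -0.0391, 0.2541]
ee_rot: [0.0, 1.0, -0.023, 0.0]
contact_force: [-2.0, -2.8, 4.6]
width: 0.0
gripper_force: 2.2
```

Pushing the bar with about 5 N. It should be shut near z = 0.239.

Call:
servo_tool --pt "0 0 0.5 0 0 0 1" --pt "0 0 0.5 0 0 0 1" --pt "0 0 0.3 0 0 0 1" --pt "0 0 0.2 0 0 0 1" --pt "0 0 0 0 0 0 1"

```text
clock: 5.0
position: [0.6378, -0.0384, 0.239]
ee_rot: [-0.0, 1.0, -0.024, 0.0]
contact_force: [0.6, -1.6, 2.2]
width: -0.0002
gripper_force: 1.1
```

Call:
servo_tool --pt "0 0 0.2 0 0 0 1" --pt "0 0 0.2 0 0 0 1" --pt "0 0 0.1 0 0 0 1" --pt "0 0 0 0 0 0 1" --pt "0 0 0 0 0 0 1"

```text
clock: 5.5
position: [0.6379, -0.0385, 0.2386]
ee_rot: [-0.0, 1.0, -0.023, 0.002]
contact_force: [-5.0, -2.0, 19.1]
width: 0.0001
gripper_force: 9.2
```

The sash is shut: it rests against the stop with 19 N. Now up, over to the timer, opening and turning the tool the half-turn way to keep joint 6 clear of its limit.

Call:
servo_tool --pt "0 0 -2 0 0 0 1" --pt "0 0 -3 0 0 0 1" --pt "-1.5 -1.5 -2 0 0 0 1" --pt "-2.4 -3.1 0 0 0 0 0" --pt "-2.4 -3.1 0 0 0 0 -1"

```text
clock: 6.0
position: [0.5777, 0.0427, 0.304]
ee_rot: [-0.001, 1.0, -0.024, -0.0]
contact_force: [0.3, 0.0, 1.1]
width: 0.0279
gripper_force: 0.0
```

Call:
servo_tool --pt "-2.4 -3.1 0 0 0 0 -1" --pt "-2.4 -3.1 0 0 0 0 -1" --pt "-2.4 -3.1 0 0 0 0 -1" --pt "-2.4 -3.1 0 0 0 0 -1" --pt "-2.4 -3.1 0 0 0 0 -1"

```text
clock: 6.5
position: [0.4637, 0.2037, 0.3035]
ee_rot: [-0.001, 1.0, -0.023, -0.001]
contact_force: [0.3, 0.4, 0.3]
width: 0.0856
gripper_force: 0.0
```

Call:
servo_tool --pt "-2.4 -3.1 0 0 0 0 -1" --pt "-2.4 -3.1 0 0 0 0 -1" --pt "0 0 0 0 0 -8.5 -1" --pt "0 0 0 0 0 -8.5 -1" --pt "0 0 0 0 0 -8.5 -1"

```text
clock: 7.0
position: [0.4191, 0.2671, 0.3035]
ee_rot: [-0.001, 0.979, 0.202, -0.001]
contact_force: [-0.5, -1.0, -0.4]
width: 0.0854
gripper_force: 0.0
```

Call:
servo_tool --pt "0 0 0 0 0 -8.5 -1" --pt "0 0 0 0 0 -8.5 -1" --pt "0 0 0 0 0 -8.5 -1" --pt "0 0 0 0 0 -8.5 -1" --pt "0 0 0 0 0 -8.5 -1"

```text
clock: 7.5
position: [0.4195, 0.2666, 0.3034]
ee_rot: [-0.001, 0.84, 0.542, -0.001]
contact_force: [-0.3, 1.2, -0.9]
width: 0.0849
gripper_force: 0.0
```

Call:
servo_tool --pt "0 0 0 0 0 -8.5 -1" --pt "0 0 0 0 0 -8.5 -1" --pt "0 0 0 0 0 -8.5 -1" --pt "0 0 0 0 0 -8.5 -1" --pt "0 0 0 0 0 -8.5 -1"

```text
clock: 8.0
position: [0.4195, 0.2666, 0.3034]
ee_rot: [-0.002, 0.586, 0.81, -0.0]
contact_force: [-0.2, 0.1, 0.1]
width: 0.0854
gripper_force: 0.0
```

Call:
servo_tool --pt "0 0 0 0 0 -8.5 -1" --pt "0 0 0 0 0 -8.5 -1" --pt "0 0 0 0 0 -8.5 -1" --pt "0 0 0 0 0 -8.5 -1" --pt "0 0 0 0 0 -8.5 -1"

```text
clock: 8.5
position: [0.4195, 0.2666, 0.3034]
ee_rot: [-0.002, 0.253, 0.967, 0.0]
contact_force: [-0.2, -0.2, 0.4]
width: 0.0853
gripper_force: 0.0
```

Call:
servo_tool --pt "0 0 0 0 0 -8.5 -1" --pt "0 0 0 0 0 -8.5 -1" --pt "0 0 0 0 0 -8.5 -1" --pt "0 0 0 0 0 -8.5 -1" --pt "0 0 0 0 0 -8.5 -1"

```text
clock: 9.0
position: [0.4195, 0.2666, 0.3034]
ee_rot: [-0.001, -0.115, 0.993, 0.001]
contact_force: [-1.0, 0.0, -0.3]
width: 0.0855
gripper_force: 0.0
```

```bash
python3 -c "
from rel import *
rel([.414,.282,.15],.84)
save('scene','s3.png');save('top','t3.png')
for n in('scene','top'):
  print([(round(d['p'],2),np.round(d['at'],1)) for d in finder.tip_of('sash_handle',n)])
a=cv2.imread('pics/s3.png');b=cv2.imread('pics/t3.png')
r=lambda i,x,y,w,h:cv2.resize(i[y:y+h,x:x+w],(400,400),interpolation=cv2.INTER_CUBIC)
cv2.imwrite('pics/c3.png',np.hstack([r(a,320,140,130,130),r(a,270,220,140,140)]))"
```

```text
t 9.0 pos [0.4195 0.2666 0.3034] tilt [-0.0028  0.0015 -1.    ] d_cm [ 0.1487  1.5956 15.3426] turn -34.94063881304669 F [-1.0323  0.0368 -0.289 ] w 0.08548416455173359 0.0 q [ 0.4242  0.1268  1.5426  0.0025  1.4741 -1.377 ]
[(0.72, array([339.8, 300.8])), (0.31, array([386.9, 225.9]))]
[(0.64, array([341.7, 156.9]))]
```

View pics/c3.png

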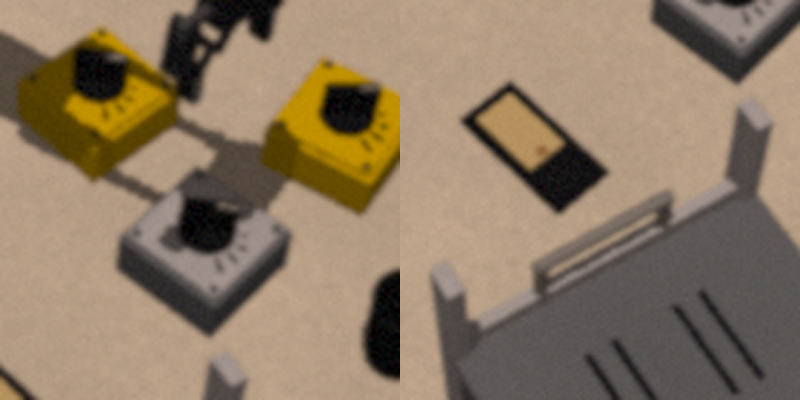

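The sash handle is now low (the frame top is level with the cabinet roof) and the open gripper is over the timer. I finish the turn (35° more), centre and go lower.

Call:
servo_tool --pt "0.15 1.6 0 0 0 -8.5 -1" --pt "0 0 3 0 0 -8.5 -1" --pt "0 0 3 0 0 -8.5 -1" --pt "0 0 3 0 0 -8.5 -1" --pt "0 0 3 0 0 -1 -1"

```text
clock: 9.7
position: [0.4151, 0.2812, 0.1831]
ee_rot: [0.0, -0.405, 0.914, 0.0]
contact_force: [-0.2, 0.2, 0.5]
width: 0.0857
gripper_force: 0.0
```

Call:
servo_tool --pt "0 0 2 0 0 0 -1" --pt "0 0 1 0 0 0 -1" --pt "0 0 0 0 0 0 -1" --pt "0 0 0 0 0 0 -1" --pt "0 0 0 0 0 0 -1"

```text
clock: 10.2
position: [0.4165, 0.2814, 0.1555]
ee_rot: [0.001, -0.405, 0.914, 0.0]
contact_force: [0.2, -0.4, 0.7]
width: 0.0857
gripper_force: 0.0
```

```bash
python3 -c "
from rel import *
rel([.414,.282,.083],.84)
save('scene','s4.png');save('top','t4.png')
a=cv2.imread('pics/s4.png');b=cv2.imread('pics/t4.png')
r=lambda i,x,y,w,h:cv2.resize(i[y:y+h,x:x+w],(400,400),interpolation=cv2.INTER_CUBIC)
cv2.imwrite('pics/c4.png',np.hstack([r(a,340,150,100,100),r(b,180,180,100,100)]))"
```

```text
t 10.2 pos [0.4165 0.2814 0.1555] tilt [ 0.0024  0.0012 -1.    ] d_cm [0.1416 0.2281 7.252 ] turn -0.3478423916767291 F [ 0.1942 -0.3755  0.664 ] w 0.08567993355321675 0.0 q [ 0.4557  0.2309  1.7905  0.0001  1.1175 -1.949 ]
```

View pics/c4.png

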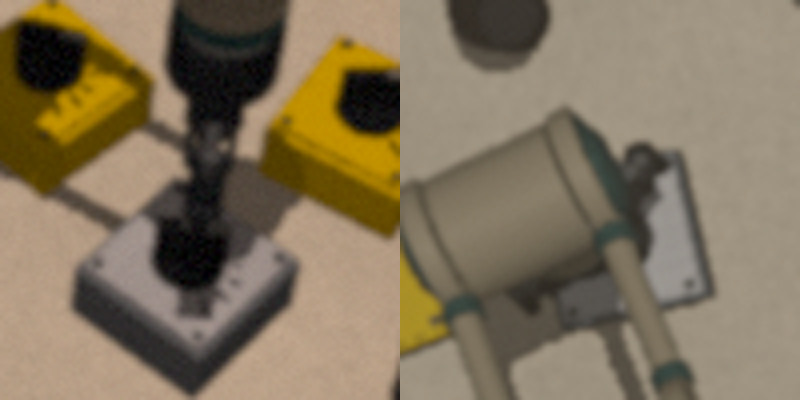

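The gripper is above the grey dial (crop 190,250), between the yellow boxes and clear of them. I descend.

Call:
servo_tool --pt "0.1 0.2 2 0 0 0 -1" --pt "0 0 2 0 0 0 -1" --pt "0 0 1.5 0 0 0 -1" --pt "0 0 1 0 0 0 -1" --pt "0 0 0.6 0 0 0 -1"

```text
clock: 10.8
position: [0.4135, 0.2815, 0.083]
ee_rot: [0.0, -0.405, 0.914, -0.0]
contact_force: [-0.1, 0.2, -0.9]
width: 0.0852
gripper_force: 0.0
```

Call:
servo_tool --pt "0 0 0 0 0 0 -0.3" --pt "0 0 0 0 0 0 0.3" --pt "0 0 0 0 0 0 0.6" --pt "0 0 0 0 0 0 1" --pt "0 0 0 0 0 0 1" --squeeze 40

```text
clock: 11.3
position: [0.4136, 0.2817, 0.0837]
ee_rot: [0.0, -0.405, 0.914, 0.0]
contact_force: [-3.0, 0.7, 12.5]
width: 0.0133
gripper_force: 44.4
```

```bash
python3 -c "
from rel import *
rel([.414,.282,.083],.84);print(manip.get_state()['moment'])"
```

```text
t 11.3 pos [0.4136 0.2817 0.0837] tilt [ 0.0006  0.0005 -1.    ] d_cm [-0.0495 -0.0133  0.0739] turn -0.3253587718273123 F [-2.9739  0.7301 12.5356] w 0.01325361458612732 44.427233934402466 q [ 0.4587  0.3073  1.8931  0.0002  0.9405 -1.9465]
[0.108  0.3732 0.1355]
```

Wing gripped (13.3 mm). Raise 2 mm for the 12 N upward push, then turn clockwise (tool +z).

Call:
servo_tool --pt "0 0 -0.2 0 0 0 1" --pt "0 0 0 0 0 4 1" --pt "0 0 0 0 0 5 1" --pt "0 0 0 0 0 5 1" --pt "0 0 0 0 0 5 1" --squeeze 60

```text
clock: 11.8
position: [0.4134, 0.2818, 0.084]
ee_rot: [-0.0, -0.247, 0.969, 0.0]
contact_force: [1.6, 2.2, -12.9]
width: 0.0127
gripper_force: 60.5
```

Call:
servo_tool --pt "0 0 0 0 0 5 1" --pt "0 0 0 0 0 5 1" --pt "0 0 0 0 0 5 1" --pt "0 0 0 0 0 5 1" --pt "0 0 0 0 0 5 1"

```text
clock: 12.3
position: [0.4133, 0.2821, 0.084]
ee_rot: [-0.0, -0.031, 1.0, 0.0]
contact_force: [1.2, 3.1, -12.6]
width: 0.013
gripper_force: 60.5
```

Call:
servo_tool --pt "0 0 0 0 0 5 1" --pt "0 0 0 0 0 5 1" --pt "0 0 0 0 0 5 1" --pt "0 0 0 0 0 5 1" --pt "0 0 0 0 0 4 1"

```text
clock: 12.8
position: [0.4134, 0.2823, 0.084]
ee_rot: [-0.0, 0.177, 0.984, 0.001]
contact_force: [3.1, 3.6, -12.1]
width: 0.0131
gripper_force: 60.4
```

```bash
python3 -c "
from rel import *
rel([.414,.282,.083],.84-1.2);print(manip.get_state()['moment'])"
```

```text
t 12.8 pos [0.4134 0.2823 0.084 ] tilt [-0.0006  0.0011 -1.    ] d_cm [-0.0707 -0.006   0.0979] turn 0.248945188644409 F [  3.0784   3.5947 -12.1278] w 0.013063458669196969 60.446834564208984 q [ 0.4592  0.3075  1.892   0.0016  0.9421 -0.7569]
[ 0.7121 -0.3961  0.1729]
```

Call:
servo_tool --pt "0 0 0.1 0 0 1.5 1" --pt "0 0 0 0 0 0 1" --pt "0 0 0 0 0 0 1" --pt "0 0 0 0 0 0 1" --pt "0 0 0 0 0 0 1"

```text
clock: 13.3
position: [0.4134, 0.2823, 0.084]
ee_rot: [-0.0, 0.188, 0.982, 0.001]
contact_force: [2.0, 5.1, -9.5]
width: 0.013
gripper_force: 61.1
```

```bash
python3 -c "
from rel import *
rel([.414,.282,.083],.84-1.2);print(manip.get_state()['moment'])
save('scene','s5.png');save('top','t5.png')
a=cv2.imread('pics/s5.png');b=cv2.imread('pics/t5.png')
r=lambda i,x,y,w,h:cv2.resize(i[y:y+h,x:x+w],(400,400),interpolation=cv2.INTER_CUBIC)
cv2.imwrite('pics/c5.png',np.hstack([r(a,350,170,80,80),r(a,270,220,140,140)]))"
```

```text
t 13.3 pos [0.4134 0.2823 0.084 ] tilt [-0.      0.0014 -1.    ] d_cm [-0.0691 -0.      0.0952] turn -1.02341096510592 F [ 1.9609  5.143  -9.5037] w 0.013011953418013688 61.08076214790344 q [ 0.4591  0.3072  1.8925  0.0016  0.9413 -0.7348]
[ 0.862  -0.1622  0.1682]
```

View pics/c5.png

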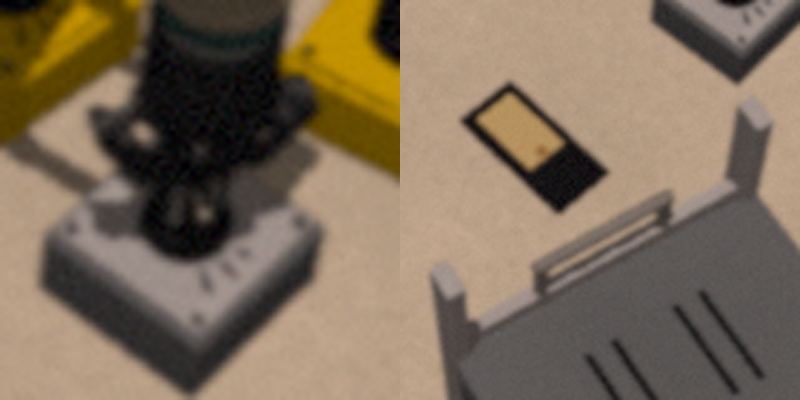

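The wing's white end (crop 205,212) points towards the third-click mark (208,278). The measured twist of about 0.17 N m fits the spring at the third click, and the sash is still shut. I hand it in.

```bash
python3 -c "
from rig import manip
print(manip.sign_off())"
```

```text
the job is handed in; nothing more can be done
None
```

The job is handed in, with no verdict returned: the sash was pushed shut against its stop by its handle, and the gripper was still holding the wing dial at about 1.21 rad, the third click, at 13 s.

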